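# Rock the ball diverter over and release the batch into the other tray

## Task

The three clean steel balls waiting on the feeder's rail belong in the tray that its seesaw gate is not feeding now. With a fingertip, push down the raised blue pad so that the gate rocks over its pivot to the other side and stays there; then hold the green release key down to let all three balls run through the gate, down that other chute and into its tray, and let the key come back up. Do not touch the balls, pick nothing up, and leave the trays and the things standing round where they are.

Things in the scene. Friction and masses are not known exactly. Their poses are not given: they have to be found in the camera images.
- feeder: Ball feeder, fixed to the bench; origin on the bench top under the gate's pivot, x (yaw -0.25 to 0.25) away from the robot along the rail, y left. With trays it covers x -172 to 157, y -116 to 116 mm. Balls roll down the two-rod rail towards -x into the middle of the gate, along it to its lower end, and down the V chute there (y +80 or -80) towards -x into the tray. Highest: the green key, 167 mm.
- gate (a joint): Tilt of the seesaw gate, a 124 mm steel V trough across the feeder on a pin along feeder x, 58 mm up. +0.22 rad: left end down on its stop, balls go to the left chute; -0.22: right end down, right chute. Starts at either stop. Top-heavy: 0.5 N on the raised pad moves it; past 0 it falls to the other stop by itself and stays.
- gate_pad_left (a point): Centre of the top face of the gate's left blue push pad, 34 x 40 x 8 mm (x, y, z), on an arm in front of the gate; in the feeder's frame at x -64, y +37 raised, +49 lowered (mm), 97 mm above the bench when raised and 78 mm when lowered (19 mm stroke).
- gate_pad_right (a point): Centre of the top face of the right blue push pad, same size, mirrored (feeder y -37 mm raised, -49 mm lowered).
- release_key (a joint): Angle of the sprung release key: 0 up (its tooth holds the balls), 0.40 rad fully down (tooth clear of the balls; they need about 0.27). Turns about feeder y at x 85 mm, 153 mm up. About 1 N on its pad starts it, 3 N holds it fully down; a spring brings it back. The balls take about 2 s to reach the tray while it is held down.
- key_pad (a point): Centre of the top face of the green pad of the release key, 34 x 34 x 7 mm, at feeder x 135, y 0 mm, 166 mm above the bench when up; pressed fully it goes down about 20 mm.
- tray_left: Loose white plastic tray with black rubber floor under the left chute's lip, 86 x 68 x 26 mm (x, y, z), wall 3 mm, floor 5 mm; origin at the centre of its underside, axes as the feeder's, about 124 mm in front of the feeder's origin and 80 mm left.
- tray_right: The same tray under the right chute's lip.
- ball_1_center (a point): Centre of steel ball 1 (20 mm diameter, 33 g); the three start in a row on the rail behind the key's tooth (front one).
- ball_2_center (a point): Centre of steel ball 2 (20 mm diameter, 33 g); the three start in a row on the rail behind the key's tooth (middle one).
- ball_3_center (a point): Centre of steel ball 3 (20 mm diameter, 33 g); the three start in a row on the rail behind the key's tooth (rear one).
- bottle_small: Small amber bottle with white cap, 34 mm diameter, 70 mm tall, left of the left chute; origin at the centre of its underside. Not part of the job.
- centring_ring: Centring ring with black seal, 43 mm diameter, 8 mm high, right of the right chute; origin at the centre of its underside. Not part of the job.
- blank_flange: Metal blank flange, 40 mm diameter, 16 mm high, between the two trays; origin at the centre of its underside. Not part of the job.
- petri_dish: Covered glass dish with a chip of wafer in it, 64 mm diameter, 14 mm high, behind the feeder on the right; origin at the centre of its underside. Not part of the job.
- nipple: Flanged metal pipe stub, 40 mm diameter, 42 mm high, near the left edge of the bench; origin at the centre of its underside. Not part of the job.

How it is judged:
On the way, in this order (a step that is already met when the one before it is completed fails the run):
1. the gate has been rocked over to the side opposite to its start, with all three balls still held on the rail (((value of joint gate above 0.18 rad and distance of gate_pad_left from where it was at the start of the episode above 0.015 m) or (value of joint gate below -0.18 rad and distance of gate_pad_right from where it was at the start of the episode above 0.015 m)) and x of each of ball_1_center, ball_2_center, ball_3_center in the frame of feeder above 0.035 m), for 0.2 s.
2. the release key has been pressed down (value of joint release_key above 0.2 rad), for 0.1 s.
At the end, for the whole second after the job is handed in: The gate lies over on the side opposite to its start (beyond 0.18 rad), all three balls lie at rest inside the tray of that side (their centres within its walls and under 22 mm above its underside), the key is back up (under 0.05 rad) ((((value of joint gate above 0.18 rad and distance of gate_pad_left from where it was at the start of the episode above 0.015 m) and x of ball_1_center in the frame of tray_left between -0.043 and 0.043 m and y of ball_1_center in the frame of tray_left between -0.034 and 0.034 m and z of each of ball_1_center, ball_2_center, ball_3_center in the frame of tray_left below 0.022 m and x of ball_2_center in the frame of tray_left between -0.043 and 0.043 m and y of ball_2_center in the frame of tray_left between -0.034 and 0.034 m and x of ball_3_center in the frame of tray_left between -0.043 and 0.043 m and y of ball_3_center in the frame of tray_left between -0.034 and 0.034 m) or ((value of joint gate below -0.18 rad and distance of gate_pad_right from where it was at the start of the episode above 0.015 m) and x of ball_1_center in the frame of tray_right between -0.043 and 0.043 m and y of ball_1_center in the frame of tray_right between -0.034 and 0.034 m and z of each of ball_1_center, ball_2_center, ball_3_center in the frame of tray_right below 0.022 m and x of ball_2_center in the frame of tray_right between -0.043 and 0.043 m and y of ball_2_center in the frame of tray_right between -0.034 and 0.034 m and x of ball_3_center in the frame of tray_right between -0.043 and 0.043 m and y of ball_3_center in the frame of tray_right between -0.034 and 0.034 m)) and value of joint release_key below 0.05 rad and linear speed of each of ball_1, ball_2, ball_3 below 0.05 m/s); the robot touches nothing.
It fails at once if a ball is touched by the hand or arm (contact force between any of ball_1, ball_2, ball_3 and the fingers above 0.3 N or contact force between any of ball_1, ball_2, ball_3 and the arm above 0.3 N).
It fails at once if a ball is lifted off the feeder (z of any of ball_1_center, ball_2_center, ball_3_center in the frame of feeder above 0.135 m).
It fails at once if a tray is lifted or shoved more than 15 mm (distance of any of tray_left, tray_right from where it was at the start of the episode above 0.015 m).
It fails at once if one of the things standing round is moved more than 20 mm (distance of any of bottle_small, centring_ring, blank_flange, petri_dish, nipple from where it was at the start of the episode above 0.02 m).
It also fails if it takes over 35 s, if anything falls off the work surface, if the arm or the gripper's body presses on something with over 40 N, if the wrist force passes 120 N, or if a joint passes its speed limit or range.

## Robot

A 7-joint arm with a two-finger parallel gripper is mounted at the origin on a cart in front of the work surface, level with it; the furniture and walls round the work are solid. World frame = base frame: x ahead of the robot, y to its left, z up, the work surface at z = 0. Lengths are in m, angles in rad, forces in N, time in s.
With the tool pointing down it reaches from about 0.4 to 0.875 m from the base axis. Payload 6.5 kg.
Tool frame: the origin (TCP) lies at the very end of the fingers, on their centre line; the grasp point (between the pads) lies 19 mm behind it; z points along the fingers, x is the direction in which the jaws open and shut, and the axes are right-handed (so a half turn about z gives the same grasp; the last joint's range is limited). The gripper opens to 88 mm and grips with 3 to 60 N. Pads are 18 mm wide; open, the fingers measure 123 mm over their backs; the gripper's body (75 mm by 187 mm) begins 45 mm behind the grasp point.
Start: joints at [-1.399, 0.536, -0.004, 1.538, 0.003, 1.067, -0.071], TCP at [0.153, 0.632, 0.239] pointing down, gripper open.
Joint ranges: [-2.7, 2.7], [-0.37, 2.16], [-1.27, 1.26], [0.24, 2.4], [-1.31, 4.45], [0.19, 1.91], [-2.76, 2.76]. Speed limits (rad/s): [2.39, 2.39, 3.14, 3.14, 3.14, 3.14, 3.14].

## Interface

Orientations are given as a rotation vector (axis times angle).
In Python, from plant import monitor, get_image, camera_info, arm gives the robot as it stands. The module is installed in compiled form; this text tells all that it offers.
- The arm moves only by the shell command python3 -m inch 'ROWS'. ROWS is JSON, a list of rows, each an object of numbers: "rx", "ry", "rz": the turn, a rotation vector about the world's x, y, z in rad; "x", "y", "z": the shift along the world's x, y, z in mm; "jaw": the opening, from 0 (shut) to 1 (fully open). A call has 1 to 12 rows; each row shifts and turns the pose as measured when the row begins; what a row does not reach is not made up. A row lasts 1/10 s, in which the tool goes at most 50 mm and 8.59 degrees, less where a joint would pass 70% of its speed; a pose out of reach is approached as far as the arm can. A call with a gripper value outside its range is refused whole. The fingers move at their own pace and stop on an object; the grip force is fixed at half the most. Time passes only in rows, so rows that do not move let the fingers close. It gives the time, the measured TCP pose, the force and the opening at its end, in the units of the state.
- monitor.sense(): the state, without advancing time (a new reading comes with each control period).
- get_image(name): name is "scene" or "side" or "wrist"; returns the picture (480x640x3 uint8, red, green, blue); there is no depth.
- camera_info(name): a dict with "camera_matrix" (3x3 intrinsics, pixels), "dist_coeffs" ([k1, k2, p1, p2, k3] as OpenCV has them; the pictures are not rectified), "cam_to_world" (4x4, takes a point from camera to world coordinates). Camera axes: x right, y down, z forward; pixel columns grow to the right and rows downward; lengths in m; the calibration is good to about 2 mm. A picture is of the moment at which its call begins: read the wrist's pose just before it. camera_info takes no time and is no camera call; for the wrist camera it gives the pose at the moment of the call.
- arm.job_done(): hands the job in, once; it reports no verdict.
The state is a dict: "clock": time; "qpos": joint angles; "dq": joint speeds; "effort": joint torques, N m; "tool_pos": TCP position; "eef_rot": TCP orientation; "wrist_force": force on the tool from outside, world axes, zero at the start; "torque": the same for the moment, N m; "finger_gap": finger opening in m.
Only numpy, scipy, OpenCV 4.12 (cv2) and the standard library are available. Lean on these libraries where they do the work, as an engineer would, in place of code of your own. Each camera call takes 0.05 s, during which the arm holds its last target.

## Working session

There is one attempt and no reset: what is moved stays moved. The work goes in short steps, Python scripts to look and compute and a shell command to move; the robot and the scene stay as the last step left them, time stands still between calls to the robot, and variables do not carry over. Pictures are saved under pics/ and viewed, and the job is handed in when it is done.

```bash
mkdir -p pics; python3 - <<'E'
from plant import monitor,get_image,camera_info
import cv2
s=monitor.sense();print(s)
for n in("scene","side"):
    cv2.imwrite(f"pics/{n}0.png",get_image(n)[:,:,::-1]);c=camera_info(n);print(n,c)
E
```

```text
{'clock': 0.0, 'qpos': array([-1.39921242,  0.53719352, -0.00445181,  1.53883883,  0.00262976,
        1.06730516, -0.07121232]), 'dq': array([-7.42811203e-06,  1.04356907e-03, -1.43206267e-03,  9.17941503e-04,
       -1.32972000e-03,  1.19553264e-03,  7.18446839e-04]), 'effort': array([ 1.46020693e-04, -5.70999849e+01,  9.90667865e-01, -2.51596069e+01,
       -5.62478893e-02,  1.80491956e-02,  1.66182417e-04]), 'tool_pos': array([0.15298093, 0.63111718, 0.23783461]), 'eef_rot': array([ 2.46823322e+00,  1.94164092e+00, -1.99624198e-03]), 'wrist_force': array([0.11553524, 0.92579483, 0.12458516]), 'torque': array([ 0.00296036, -0.00296462, -0.00464229]), 'finger_gap': 0.0880236508798983}
scene {'camera_matrix': array([[557.80689609,   0.        , 320.22115991],
       [  0.        , 557.80689609, 240.95223404],
       [  0.        ,   0.        ,   1.        ]]), 'dist_coeffs': array([-0.11639489,  0.        ,  0.        ,  0.        ,  0.        ]), 'cam_to_world': array([[ 0.60429095, -0.56804568,  0.55870972,  0.05855311],
       [-0.79673753, -0.43649695,  0.41794703, -0.32493988],
       [ 0.00646209, -0.69770661, -0.71635447,  0.83356948],
       [ 0.        ,  0.        ,  0.        ,  1.        ]])}
side {'camera_matrix': array([[551.250254  ,   0.        , 323.94393672],
       [  0.        , 551.250254  , 247.85362323],
       [  0.        ,   0.        ,   1.        ]]), 'dist_coeffs': array([-0.09013204,  0.        ,  0.        ,  0.        ,  0.        ]), 'cam_to_world': array([[-0.89323662, -0.23252379,  0.38478699,  0.24935523],
       [-0.44943012,  0.43921828, -0.77788166,  0.83368335],
       [ 0.01187051, -0.86776724, -0.49682905,  0.59726245],
       [ 0.        ,  0.        ,  0.        ,  1.        ]])}
```

View pics/scene0.png

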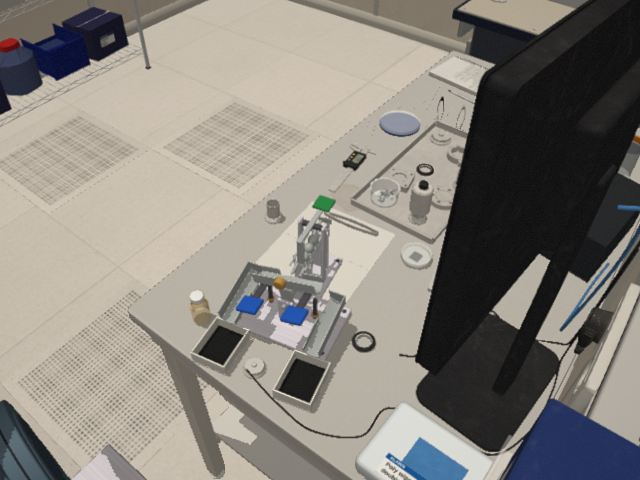

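View pics/side0.png

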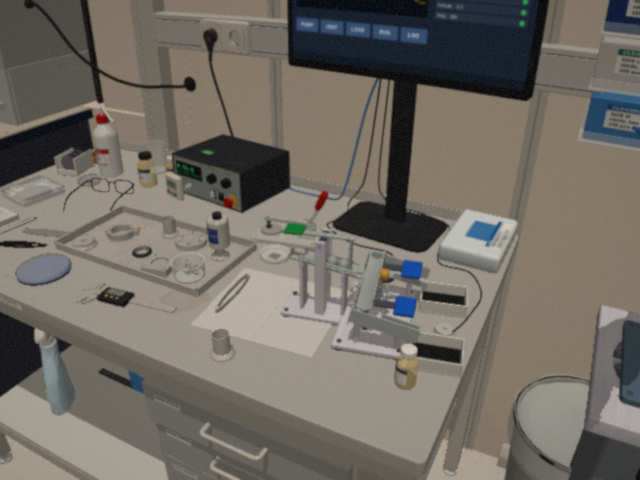

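```bash
python3 - <<'E'
import cv2
a=cv2.imread("pics/scene0.png")[185:415,180:390];cv2.imwrite("pics/sc.png",cv2.resize(a,None,fx=2.6,fy=2.6,interpolation=cv2.INTER_CUBIC))
a=cv2.imread("pics/side0.png")[210:395,265:480];cv2.imwrite("pics/si.png",cv2.resize(a,None,fx=3.2,fy=3.2,interpolation=cv2.INTER_CUBIC))
E
```

```text
(no output)
```

View pics/sc.png

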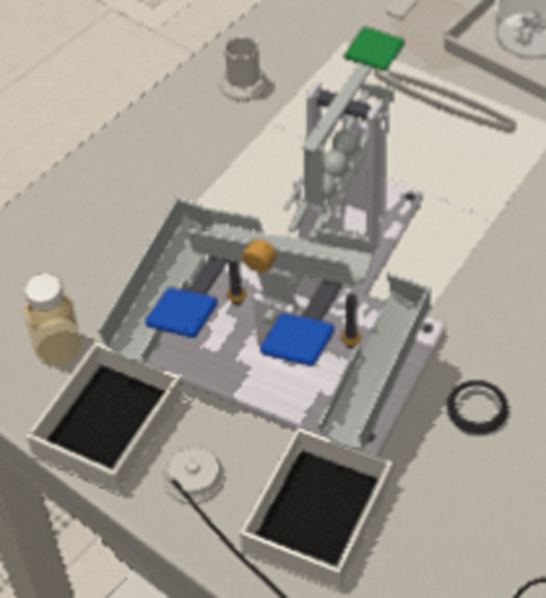

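View pics/si.png

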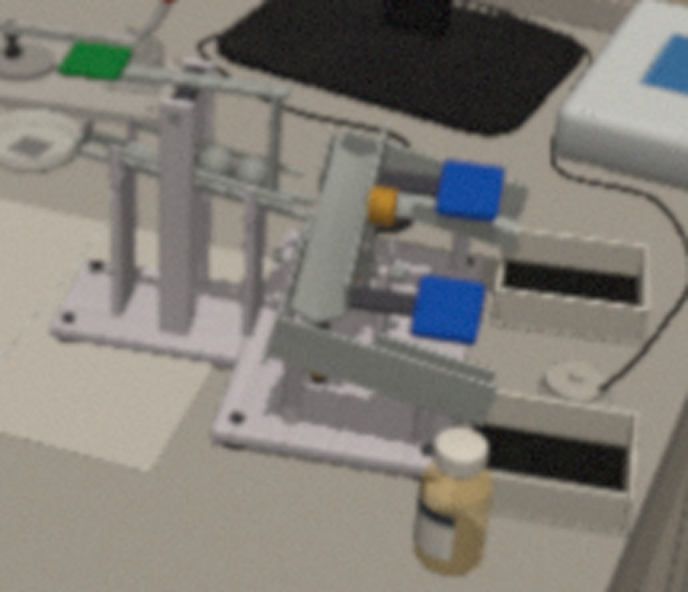

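```bash
cat > fit.py <<'E'
from plant import camera_info
import numpy as np,cv2
from scipy.optimize import least_squares
C={n:camera_info(n) for n in("scene","side")}
def proj(n,P):
    c=C[n];T=np.linalg.inv(c["cam_to_world"])
    return cv2.projectPoints(np.array(P,float),cv2.Rodrigues(T[:3,:3])[0],T[:3,3],c["camera_matrix"],c["dist_coeffs"])[0][:,0]
obs={"scene":[(323.8,203.5),(250,305),(294.2,315.4)],"side":[(295,228.8),(405,306.6),(412.2,269.1)]}
def world(p,P):
    x,y,a=p;P=np.array(P)/1000
    return np.c_[x+np.cos(a)*P[:,0]-np.sin(a)*P[:,1],y+np.sin(a)*P[:,0]+np.cos(a)*P[:,1],P[:,2]]
for h,pts in {"left raised":[(135,0,166),(-64,37,97),(-64,-49,78)],"right raised":[(135,0,166),(-64,49,78),(-64,-37,97)]}.items():
    f=lambda p:np.concatenate([(proj(n,world(p,pts))-obs[n]).ravel() for n in obs])
    r=least_squares(f,[.6,.1,0]);print(h,r.x,r.cost,np.round(f(r.x),1));print(world(r.x,pts))
E
python3 fit.py
```

```text
left raised [0.52438664 0.09650582 0.19077408] 171.01600509494665 [ -3.   -1.2  -1.5  -7.9  -0.2   7.1  -0.5  -0.7   0.7 -13.1  -0.2   6.6]
[[0.65693743 0.12210439 0.166     ]
 [0.45453184 0.12069894 0.097     ]
 [0.47083907 0.03625918 0.078     ]]
right raised [0.52613137 0.08823442 0.22103619] 10.836581380014891 [-0.8 -0.5 -1.7 -0.7 -1.1 -0.7  0.3 -1.8  0.4 -2.7 -0.  -2.2]
[[0.65784693 0.11783192 0.166     ]
 [0.45294565 0.12201088 0.078     ]
 [0.47180035 0.0381032  0.097     ]]
```

The right pad is the raised one (fit residuals of about 2 px, against 13 px for the left), so the gate starts left and has to go right. I'll move above the right pad with the jaws shut.

```bash
python3 -m inch '[{"x":20,"y":-40,"z":0,"rz":0.12,"jaw":0},{"x":23,"y":-43,"rz":0.12,"jaw":0},{"x":23,"y":-43,"rz":0.12,"jaw":0},{"x":23,"y":-43,"rz":0.1,"jaw":0},{"x":23,"y":-43,"jaw":0},{"x":23,"y":-43,"jaw":0},{"x":23,"y":-43,"jaw":0},{"x":23,"y":-43,"jaw":0},{"x":23,"y":-43,"jaw":0},{"x":23,"y":-43,"jaw":0},{"x":23,"y":-43,"jaw":0},{"jaw":0}]'; python3 - <<'E'
from plant import monitor
s=monitor.sense();print(s["tool_pos"],s["eef_rot"],s["qpos"],s["wrist_force"],s["finger_gap"])
E
```

```text
[0.15300118 0.63117822 0.23793791] [ 2.46839209e+00  1.94166654e+00 -1.78956920e-03] [-1.3992093   0.53709667 -0.00442288  1.53873551  0.0025945   1.06731325
 -0.07121678] [ 0.58770783 -0.22359512  0.49191014] 0.08820748135573271invalid input
```

```bash
python3 -m inch '[{"x":20,"y":-40,"z":0,"rx":0,"ry":0,"rz":0.12,"jaw":0}]'; echo; python3 -c "
from plant import monitor;print(monitor.sense()['clock'])"
```

```text
clock: 0.2
tool_pos: [0.1687, 0.5944, 0.2371]
eef_rot: [-2.338, -2.095, 0.002]
wrist_force: [0.9, 0.3, 0.2]
finger_gap: 0.0821

0.2
```

All keys are required in every row.

```bash
python3 -m inch '[{"x":23,"y":-43,"z":0,"rx":0,"ry":0,"rz":0.12,"jaw":0},{"x":23,"y":-43,"z":0,"rx":0,"ry":0,"rz":0.12,"jaw":0},{"x":23,"y":-43,"z":0,"rx":0,"ry":0,"rz":0.1,"jaw":0},{"x":23,"y":-43,"z":0,"rx":0,"ry":0,"rz":0,"jaw":0},{"x":23,"y":-43,"z":0,"rx":0,"ry":0,"rz":0,"jaw":0},{"x":23,"y":-43,"z":0,"rx":0,"ry":0,"rz":0,"jaw":0},{"x":23,"y":-43,"z":0,"rx":0,"ry":0,"rz":0,"jaw":0},{"x":23,"y":-43,"z":0,"rx":0,"ry":0,"rz":0,"jaw":0},{"x":23,"y":-43,"z":0,"rx":0,"ry":0,"rz":0,"jaw":0},{"x":23,"y":-43,"z":0,"rx":0,"ry":0,"rz":0,"jaw":0}]'
```

```text
clock: 1.2
tool_pos: [0.3992, 0.1508, 0.2345]
eef_rot: [-1.921, -2.484, 0.007]
wrist_force: [0.3, -0.4, -0.9]
finger_gap: 0.0021
```

```bash
python3 -m inch '[{"x":24,"y":-38,"z":0,"rx":0,"ry":0,"rz":-0.03,"jaw":0},{"x":24,"y":-38,"z":0,"rx":0,"ry":0,"rz":0,"jaw":0},{"x":23,"y":-37,"z":0,"rx":0,"ry":0,"rz":0,"jaw":0},{"x":2,"y":-4,"z":-40,"rx":0,"ry":0,"rz":0,"jaw":0},{"x":0,"y":0,"z":-40,"rx":0,"ry":0,"rz":0,"jaw":0},{"x":0,"y":0,"z":0,"rx":0,"ry":0,"rz":0,"jaw":0}]'
python3 - <<'E'
from plant import monitor,get_image
import cv2
for n in("scene","side","wrist"):
    cv2.imwrite(f"pics/{n}1.png",get_image(n)[:,:,::-1])
a=cv2.imread("pics/scene1.png")[185:415,180:390];a=cv2.resize(a,None,fx=1.9,fy=1.9,interpolation=cv2.INTER_CUBIC)
b=cv2.imread("pics/side1.png")[210:395,265:480];b=cv2.resize(b,(400,a.shape[0]),interpolation=cv2.INTER_CUBIC)
cv2.imwrite("pics/b1.png",cv2.hconcat([a,b]))
E
```

```text
clock: 1.8
tool_pos: [0.4774, 0.0198, 0.1538]
eef_rot: [1.973, 2.439, -0.004]
wrist_force: [0.6, 0.3, -0.4]
finger_gap: 0.0006
```

View pics/b1.png

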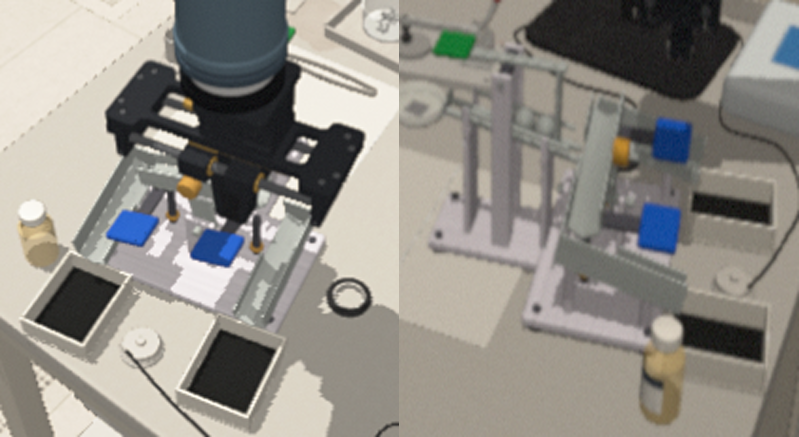

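View pics/wrist1.png

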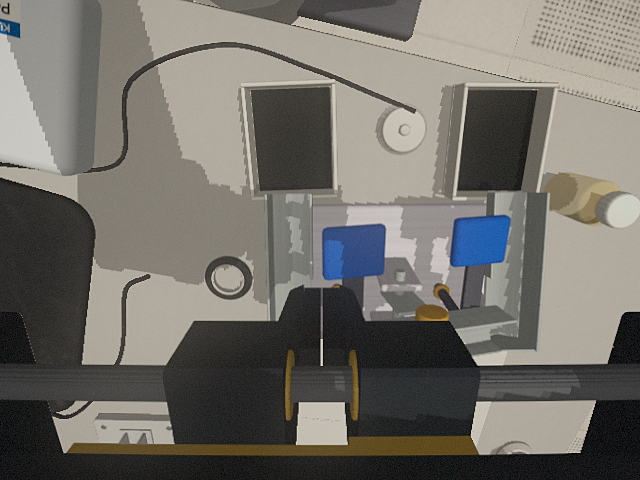

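View pics/side1.png

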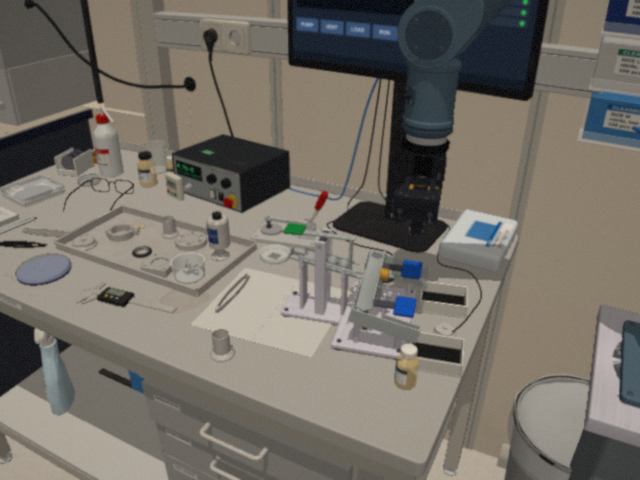

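```bash
cat > w.py <<'E'
from fit import *
from plant import monitor
C["wrist"]=camera_info("wrist")
p=[.52613,.08823,.221]
print(proj("wrist",world(p,[(-64,-37,97),(-64,49,78),(135,0,166)])), proj("wrist",[monitor.sense()["tool_pos"]]))
c=C["wrist"]
def ray(uv,z):
    d=cv2.undistortPoints(np.array([[uv]],float),c["camera_matrix"],c["dist_coeffs"])[0,0]
    T=c["cam_to_world"];v=T[:3,:3]@[d[0],d[1],1];return T[:3,3]+v*(z-T[2,3])/v[2]
print(ray((354,250),.097),ray((480,241),.078))
E
python3 w.py|tail -6
```

```text
[0.45294565 0.12201088 0.078     ]
 [0.47180035 0.0381032  0.097     ]]
[[352.99872904 245.21061293]
 [481.49530637 234.47057208]
 [415.20072613 587.55751256]] [[322.42815961 302.52010309]]
[0.47468323 0.03943448 0.097     ] [0.45746439 0.1226197  0.078     ]
```

```bash
python3 -m inch '[{"x":-3,"y":12,"z":-20,"rx":0,"ry":0,"rz":0,"jaw":0},{"x":0,"y":0,"z":-20,"rx":0,"ry":0,"rz":0,"jaw":0},{"x":0,"y":0,"z":-12,"rx":0,"ry":0,"rz":0,"jaw":0},{"x":0,"y":0,"z":0,"rx":0,"ry":0,"rz":0,"jaw":0}]'
```

```text
clock: 2.35
tool_pos: [0.4832, 0.0369, 0.1128]
eef_rot: [1.958, 2.434, 0.025]
wrist_force: [-0.0, -0.7, 0.4]
finger_gap: 0.0005
```

```bash
python3 -m inch '[{"x":-9,"y":-4,"z":0,"rx":0,"ry":0,"rz":0,"jaw":0},{"x":0,"y":0,"z":0,"rx":0,"ry":0,"rz":0,"jaw":0}]'
```

```text
clock: 2.55
tool_pos: [0.4747, 0.033, 0.1148]
eef_rot: [1.956, 2.433, 0.029]
wrist_force: [-0.0, 1.2, -0.2]
finger_gap: 0.0004
```

```bash
python3 -m inch '[{"x":0,"y":0,"z":-10,"rx":0,"ry":0,"rz":0,"jaw":0},{"x":0,"y":0,"z":-10,"rx":0,"ry":0,"rz":0,"jaw":0},{"x":0,"y":0,"z":-8,"rx":0,"ry":0,"rz":0,"jaw":0},{"x":0,"y":0,"z":0,"rx":0,"ry":0,"rz":0,"jaw":0}]'
```

```text
clock: 2.95
tool_pos: [0.4757, 0.0327, 0.0861]
eef_rot: [1.956, 2.431, 0.032]
wrist_force: [-0.5, 0.3, -0.1]
finger_gap: 0.0008
```

```bash
python3 -m inch '[{"x":0,"y":0,"z":-4,"rx":0,"ry":0,"rz":0,"jaw":0},{"x":0,"y":0,"z":0,"rx":0,"ry":0,"rz":0,"jaw":0},{"x":0,"y":0,"z":0,"rx":0,"ry":0,"rz":0,"jaw":0}]'
cat > look.py <<'E'
import sys,cv2
from plant import get_image
k=sys.argv[1]
for n in("scene","side"): cv2.imwrite(f"pics/{n}{k}.png",get_image(n)[:,:,::-1])
a=cv2.imread(f"pics/scene{k}.png")[185:415,180:390];a=cv2.resize(a,None,fx=1.9,fy=1.9,interpolation=cv2.INTER_CUBIC)
b=cv2.imread(f"pics/side{k}.png")[210:395,265:480];b=cv2.resize(b,(400,a.shape[0]),interpolation=cv2.INTER_CUBIC)
cv2.imwrite(f"pics/b{k}.png",cv2.hconcat([a,b]))
E
python3 look.py 2
```

```text
clock: 3.25
tool_pos: [0.4759, 0.0327, 0.0814]
eef_rot: [1.956, 2.431, 0.032]
wrist_force: [-0.4, -0.4, 2.0]
finger_gap: 0.0003
```

View pics/b2.png

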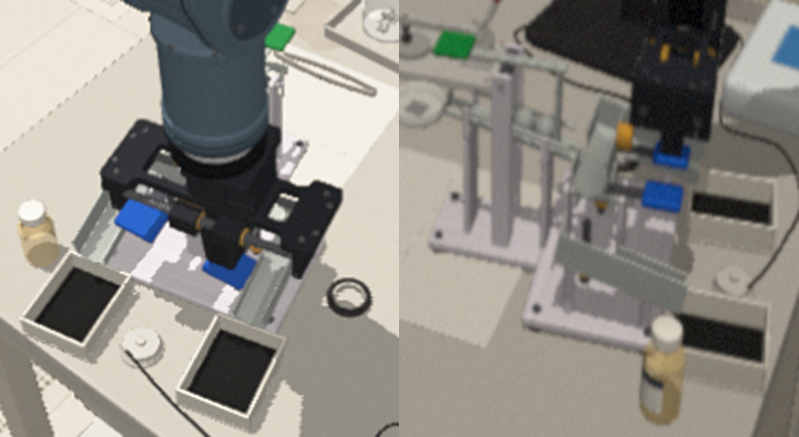

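The picture shows the gate rocked: the right pad under the finger is down and the left pad is up. I'll retract and check.

```bash
python3 -m inch '[{"x":0,"y":0,"z":20,"rx":0,"ry":0,"rz":0,"jaw":0},{"x":0,"y":0,"z":40,"rx":0,"ry":0,"rz":0,"jaw":0},{"x":0,"y":0,"z":45,"rx":0,"ry":0,"rz":0,"jaw":0},{"x":0,"y":0,"z":40,"rx":0,"ry":0,"rz":0,"jaw":0},{"x":0,"y":0,"z":0,"rx":0,"ry":0,"rz":0,"jaw":0}]'; python3 look.py 3
```

```text
clock: 3.85
tool_pos: [0.4738, 0.0323, 0.2313]
eef_rot: [1.957, 2.432, 0.028]
wrist_force: [0.3, 0.2, -1.0]
finger_gap: 0.0005
```

View pics/b3.png

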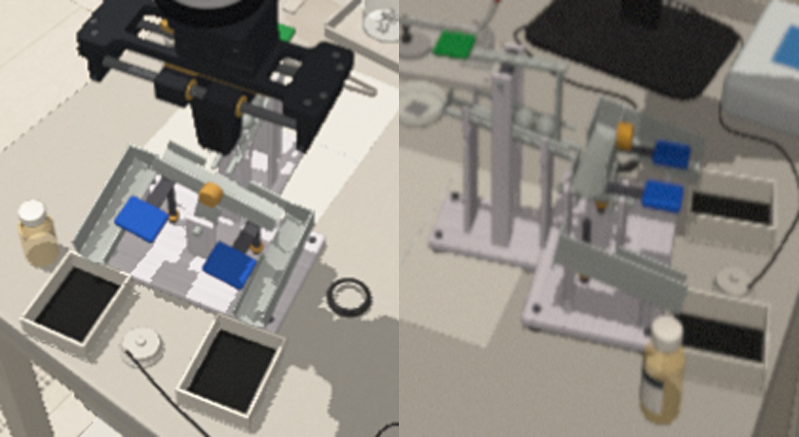

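Gate stays over right and the balls are still on the rail. Next I go to the key.

```bash
python3 -m inch '[{"x":42,"y":20,"z":0,"rx":0,"ry":0,"rz":0,"jaw":0},{"x":42,"y":20,"z":0,"rx":0,"ry":0,"rz":0,"jaw":0},{"x":42,"y":20,"z":0,"rx":0,"ry":0,"rz":0,"jaw":0},{"x":42,"y":20,"z":0,"rx":0,"ry":0,"rz":0,"jaw":0},{"x":10,"y":4,"z":0,"rx":0,"ry":0,"rz":0,"jaw":0},{"x":0,"y":0,"z":0,"rx":0,"ry":0,"rz":0,"jaw":0}]'
python3 look.py 4; python3 - <<'E'
from plant import get_image,monitor
import cv2;cv2.imwrite("pics/w4.png",get_image("wrist")[:,:,::-1])
E
python3 w.py|tail -5
```

```text
clock: 4.55
tool_pos: [0.6461, 0.1181, 0.2132]
eef_rot: [1.971, 2.447, -0.005]
wrist_force: [1.0, -1.5, -0.0]
finger_gap: 0.0001
 [0.47180035 0.0381032  0.097     ]]
[[256.58705252 -61.40395657]
 [391.22710827 -49.05547052]
 [319.16336494 283.10471068]] [[322.3131613  302.54121126]]
[0.65638176 0.14457011 0.097     ] [0.63296214 0.24783762 0.078     ]
```

View pics/w4.png

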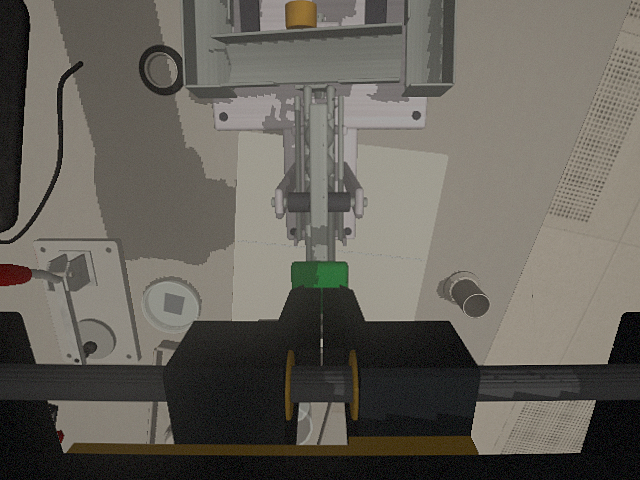

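View pics/b4.png

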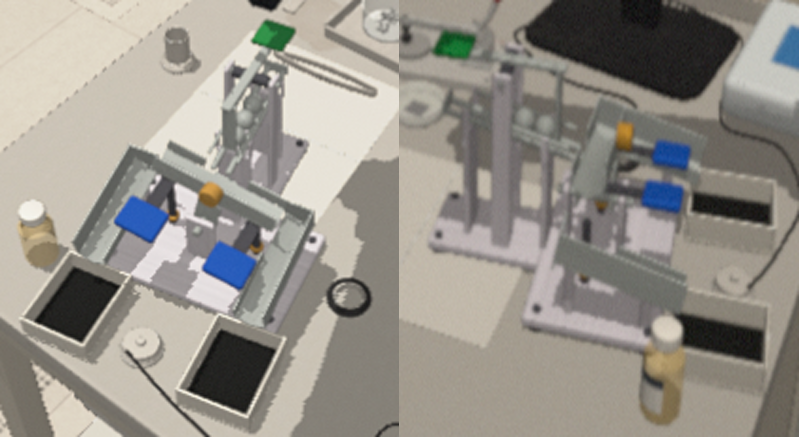

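```bash
cat >> w.py <<'E'
print(proj("wrist",world(p,[(118,-17,166),(118,17,166),(118,0,159)])))
print(ray((291,263),.166),ray((348,263),.166),world(p,[(118,-17,166),(118,17,166)]))
E
python3 w.py|tail -6
```

```text
[0.65638176 0.14457011 0.097     ] [0.63296214 0.24783762 0.078     ]
[[289.34777032 256.35147166]
 [348.41835845 255.95497247]
 [318.97312651 251.94674267]]
[0.64883209 0.09920569 0.166     ] [0.64182509 0.13146613 0.166     ] [[0.64498658 0.0975097  0.166     ]
 [0.6375336  0.13068278 0.166     ]]
```

```bash
python3 -m inch '[{"x":14,"y":1,"z":-10,"rx":0,"ry":0,"rz":0,"jaw":0},{"x":0,"y":0,"z":-10,"rx":0,"ry":0,"rz":0,"jaw":0},{"x":0,"y":0,"z":-10,"rx":0,"ry":0,"rz":0,"jaw":0},{"x":0,"y":0,"z":0,"rx":0,"ry":0,"rz":0,"jaw":0}]'
```

```text
clock: 5.1
tool_pos: [0.6547, 0.115, 0.1833]
eef_rot: [-1.975, -2.441, 0.008]
wrist_force: [-1.1, -0.6, -0.1]
finger_gap: 0.0004
```

```bash
python3 -m inch '[{"x":6,"y":4,"z":-8,"rx":0,"ry":0,"rz":0,"jaw":0},{"x":0,"y":0,"z":0,"rx":0,"ry":0,"rz":0,"jaw":0}]'
```

```text
clock: 5.3
tool_pos: [0.6602, 0.1191, 0.1751]
eef_rot: [-1.975, -2.44, 0.008]
wrist_force: [0.2, 0.3, -1.4]
finger_gap: 0.0004
```

```bash
python3 -m inch '[{"x":0,"y":0,"z":-10,"rx":0,"ry":0,"rz":0,"jaw":0},{"x":0,"y":0,"z":-10,"rx":0,"ry":0,"rz":0,"jaw":0},{"x":0,"y":0,"z":-8,"rx":0,"ry":0,"rz":0,"jaw":0},{"x":0,"y":0,"z":0,"rx":0,"ry":0,"rz":0,"jaw":0}]'
```

```text
clock: 5.7
tool_pos: [0.6629, 0.1197, 0.1489]
eef_rot: [1.975, 2.441, -0.0]
wrist_force: [-3.5, -0.4, 11.3]
finger_gap: 0.0002
```

```bash
python3 -m inch '[{"x":0,"y":0,"z":0,"rx":0,"ry":0,"rz":0,"jaw":0},{"x":0,"y":0,"z":0,"rx":0,"ry":0,"rz":0,"jaw":0},{"x":0,"y":0,"z":0,"rx":0,"ry":0,"rz":0,"jaw":0},{"x":0,"y":0,"z":0,"rx":0,"ry":0,"rz":0,"jaw":0},{"x":0,"y":0,"z":0,"rx":0,"ry":0,"rz":0,"jaw":0},{"x":0,"y":0,"z":0,"rx":0,"ry":0,"rz":0,"jaw":0}]'; python3 look.py 5
```

```text
clock: 6.3
tool_pos: [0.6628, 0.1197, 0.1493]
eef_rot: [1.975, 2.441, 0.0]
wrist_force: [-0.2, -0.4, 5.3]
finger_gap: 0.0005
```

View pics/b5.png

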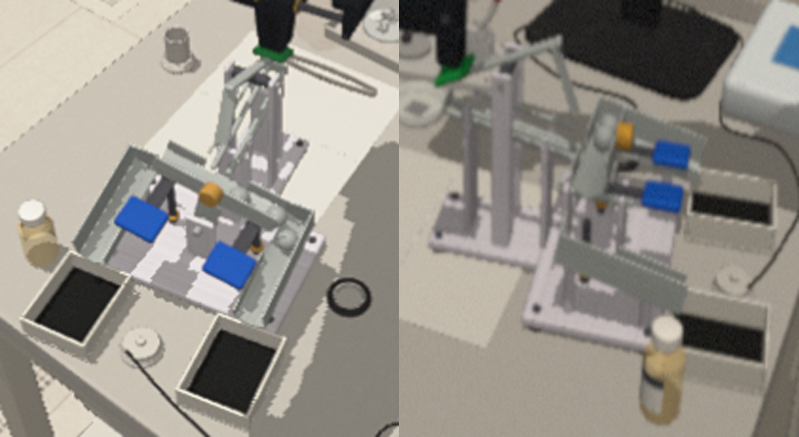

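The key is down and the balls are running through the gate to the right chute. I keep holding.

```bash
python3 -m inch '[{"x":0,"y":0,"z":0,"rx":0,"ry":0,"rz":0,"jaw":0},{"x":0,"y":0,"z":0,"rx":0,"ry":0,"rz":0,"jaw":0},{"x":0,"y":0,"z":-0.5,"rx":0,"ry":0,"rz":0,"jaw":0},{"x":0,"y":0,"z":0,"rx":0,"ry":0,"rz":0,"jaw":0},{"x":0,"y":0,"z":0,"rx":0,"ry":0,"rz":0,"jaw":0},{"x":0,"y":0,"z":-0.5,"rx":0,"ry":0,"rz":0,"jaw":0},{"x":0,"y":0,"z":0,"rx":0,"ry":0,"rz":0,"jaw":0},{"x":0,"y":0,"z":0,"rx":0,"ry":0,"rz":0,"jaw":0},{"x":0,"y":0,"z":0,"rx":0,"ry":0,"rz":0,"jaw":0},{"x":0,"y":0,"z":0,"rx":0,"ry":0,"rz":0,"jaw":0},{"x":0,"y":0,"z":0,"rx":0,"ry":0,"rz":0,"jaw":0},{"x":0,"y":0,"z":0,"rx":0,"ry":0,"rz":0,"jaw":0}]';python3 -m inch '[{"x":0,"y":0,"z":0,"rx":0,"ry":0,"rz":0,"jaw":0},{"x":0,"y":0,"z":0,"rx":0,"ry":0,"rz":0,"jaw":0},{"x":0,"y":0,"z":0,"rx":0,"ry":0,"rz":0,"jaw":0},{"x":0,"y":0,"z":0,"rx":0,"ry":0,"rz":0,"jaw":0},{"x":0,"y":0,"z":0,"rx":0,"ry":0,"rz":0,"jaw":0},{"x":0,"y":0,"z":0,"rx":0,"ry":0,"rz":0,"jaw":0}]'; python3 look.py 6
```

```text
clock: 7.6
tool_pos: [0.6628, 0.1197, 0.1494]
eef_rot: [1.976, 2.442, 0.0]
wrist_force: [-0.1, 0.9, 5.2]
finger_gap: 0.0005
clock: 8.2
tool_pos: [0.6628, 0.1197, 0.1494]
eef_rot: [1.976, 2.442, 0.0]
wrist_force: [-0.2, 0.8, 5.7]
finger_gap: 0.0001
```

View pics/b6.png

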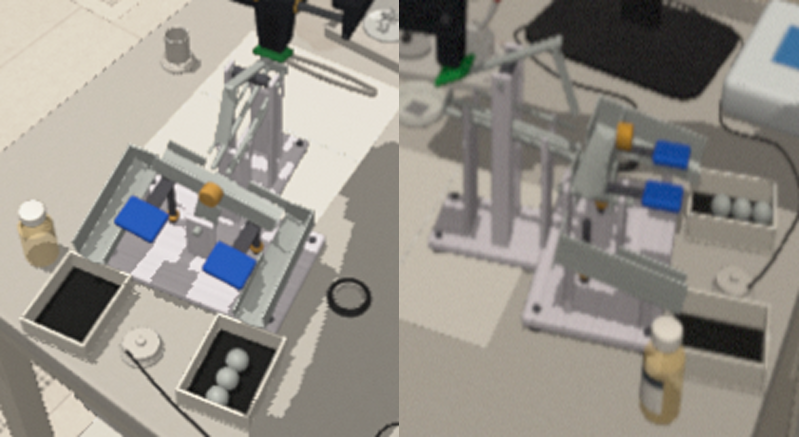

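All three balls are in the right tray, so I release the key by rising straight up.

```bash
python3 -m inch '[{"x":0,"y":0,"z":12,"rx":0,"ry":0,"rz":0,"jaw":0},{"x":0,"y":0,"z":12,"rx":0,"ry":0,"rz":0,"jaw":0},{"x":0,"y":0,"z":25,"rx":0,"ry":0,"rz":0,"jaw":0},{"x":0,"y":0,"z":40,"rx":0,"ry":0,"rz":0,"jaw":0},{"x":0,"y":0,"z":0,"rx":0,"ry":0,"rz":0,"jaw":0},{"x":0,"y":0,"z":0,"rx":0,"ry":0,"rz":0,"jaw":0},{"x":0,"y":0,"z":0,"rx":0,"ry":0,"rz":0,"jaw":0},{"x":0,"y":0,"z":0,"rx":0,"ry":0,"rz":0,"jaw":0}]'; python3 look.py 7
```

```text
clock: 9.1
tool_pos: [0.6601, 0.1189, 0.2416]
eef_rot: [-1.975, -2.44, 0.007]
wrist_force: [-0.6, 0.9, -0.1]
finger_gap: 0.0007
```

View pics/b7.png

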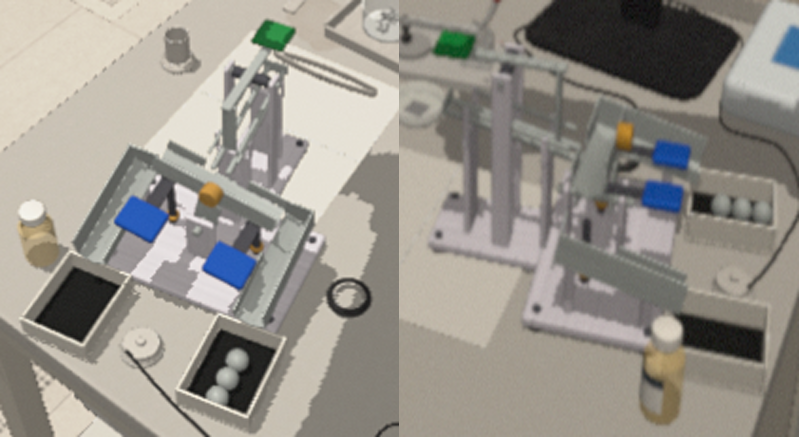

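```bash
python3 -c "
from plant import arm;print(arm.job_done())"
```

```text
the job is handed in; nothing more can be done
None
```

The job is handed in. All three balls are in the right tray, the gate is over on the right side, and the release key is back up.

- **What I did:** The gate started with its left end down. I pushed the raised right pad down with the closed fingertips, and the gate rocked over and stayed there after I lifted off. I then held the green key down for about 2.5 s, pressing with about 5 N and peaking at 11 N.
- **Last checks, from pictures at 9.1 s:** The balls lay in the same place in two pictures 0.9 s apart. The trays and the nearby bottle, ring and flange looked unmoved. The fingers were clear of everything, with wrist force near zero.
- **What disagreed:** My first command was refused because every row needs all seven values; it moved nothing. The wrist camera put the feeder about 4 mm further in x than the fit from the two fixed cameras, so I aimed by the wrist camera. I judged the gate tilt, key angle and ball heights by eye only; I did not measure them.

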